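# Ring for attention and point out the craft supplies

### The job

Ring for the class's attention by pressing the desk bell's plunger fully down and letting it up again; then show them what to fetch, pointing straight from above without touching: hold the fingertips about 2 to 3 cm above the middle of the tallest glue stick for two seconds, then point in the same way at the middle of the widest tape roll for two seconds, and finish still pointing there. Touch and move nothing except the bell, and do not bring the fingertips low over any other glue stick or tape roll, lest the class fetch the wrong one; pass well above them or go round.

Things in the scene. Friction and masses are not known exactly. Their poses are not given: they have to be found in the camera images.
- bell_plunger (a joint): plunger of the desk bell: 0 up, grows in metres as it is pressed straight down, 0.006 at its stop; a spring (about 1 N to start, 4 N fully down) brings it back up
- bell_top (a point): centre of the plunger's flat top (22 mm across) of the desk bell, a steel dome 80 mm across on a black foot, fixed to the table; the plunger's top stands 64 mm above the table and 18 mm above the dome. This point moves down with the plunger
- glue_tall_top (a point): middle of the cap's top of the tallest glue stick, z up; 118 mm above the table
- roll_wide_top (a point): middle of the widest tape roll's hole, level with its upper rim, 18 mm above the table, z up
- glue_tall: the tallest of three glue sticks, yellow with a red cap, standing upright; 118 mm tall, 32 mm across. Origin: centre of its underside, z up
- glue_medium: the middle-sized of three glue sticks, yellow with a red cap, standing upright; 96 mm tall, 30 mm across. Origin: centre of its underside, z up
- glue_short: the shortest of three glue sticks, yellow with a red cap, standing upright; 78 mm tall, 26 mm across. Origin: centre of its underside, z up
- roll_wide: the widest of three white tape rolls, lying flat, 18 mm high; 84 mm across with a 64 mm hole. Origin: centre of its underside, z up
- roll_medium: the middle-sized of three white tape rolls, lying flat, 18 mm high; 64 mm across with a 48 mm hole. Origin: centre of its underside, z up
- roll_narrow: the smallest of three white tape rolls, lying flat, 18 mm high; 50 mm across with a 36 mm hole. Origin: centre of its underside, z up
- glue_medium_top (a point): middle of the top of the middle-sized glue stick, 96 mm above the table, z up
- glue_short_top (a point): middle of the top of the shortest glue stick, 78 mm above the table, z up
- roll_medium_top (a point): middle of the top of the middle-sized tape roll (over its hole), 18 mm above the table, z up
- roll_narrow_top (a point): middle of the top of the smallest tape roll (over its hole), 18 mm above the table, z up
- eraser: bystander: white eraser with a blue sleeve, 55 x 22 x 12 mm, long along its x. Origin near its middle, at its underside
- sharpener: bystander: aluminium pencil sharpener, 28 x 20 x 14 mm. Origin near its middle, at its underside
- scissors: bystander: red-handled scissors lying flat, about 175 mm long (along its x, points to +x) and 65 mm wide, 9 mm high. Origin near its middle, at its underside
- stapler: bystander: black and grey desk stapler, 130 x 34 x 50 mm, long along its x. Origin near its middle, at its underside
- marker: bystander: white marker with a black cap, 133 mm long (along its x), 17 mm thick. Origin near its middle, at its underside

How it is judged (in metres and radians):
On the way, in this order (a step that is already met when the one before it is completed fails the run):
1. the bell's plunger is pressed down, at least 4.5 mm of its 6 mm (value of joint bell_plunger above 0.0045 m), for 0.02 s.
2. the plunger is up again (value of joint bell_plunger below 0.0015 m), for 0.05 s.
3. the grasp point dwells 20 to 75 mm above the top of the tallest glue stick, within 30 mm of its axis, for 1.5 s (horizontal distance between the grasp point and glue_tall_top below 0.03 m and z of the grasp point in the frame of glue_tall_top between 0.02 and 0.075 m), for 1.5 s.
4. the grasp point dwells 20 to 75 mm above the top of the widest tape roll, within 30 mm of its axis, for 1.5 s (horizontal distance between the grasp point and roll_wide_top below 0.03 m and z of the grasp point in the frame of roll_wide_top between 0.02 and 0.075 m), for 1.5 s.
At the end, for the whole second after the job is handed in: the grasp point (about 19 mm behind the fingertips) is still 20 to 75 mm above the widest roll's top, within 30 mm of its axis; the plunger is up (under 1.5 mm); all loose things lie within 8 mm of their starts, sticks and rolls at rest and upright within 0.1 rad (all of step 4 and value of joint bell_plunger below 0.0015 m and distance of each of glue_tall, glue_medium, glue_short, roll_wide, roll_medium, roll_narrow, eraser, sharpener, scissors, stapler, marker from where it was at the start of the episode below 0.008 m and angle between each of glue_tall, glue_medium, glue_short, roll_wide, roll_medium, roll_narrow's own z axis and vertical below 0.1 rad and linear speed of each of glue_tall, glue_medium, glue_short, roll_wide, roll_medium, roll_narrow below 0.02 m/s); the robot touches nothing.
It fails at once if a glue stick or tape roll is touched by the robot (over 0.5 N) (contact force between any of the fingers, the arm and glue_tall above 0.5 N or contact force between any of the fingers, the arm and glue_medium above 0.5 N or contact force between any of the fingers, the arm and glue_short above 0.5 N or contact force between any of the fingers, the arm and roll_wide above 0.5 N or contact force between any of the fingers, the arm and roll_medium above 0.5 N or contact force between any of the fingers, the arm and roll_narrow above 0.5 N).
It fails at once if another loose thing (eraser, sharpener, scissors, stapler, marker) is touched by the robot (over 0.5 N) (contact force between any of the fingers, the arm and eraser above 0.5 N or contact force between any of the fingers, the arm and sharpener above 0.5 N or contact force between any of the fingers, the arm and scissors above 0.5 N or contact force between any of the fingers, the arm and stapler above 0.5 N or contact force between any of the fingers, the arm and marker above 0.5 N).
It fails at once if a loose thing is shifted, lifted or knocked over (more than 8 mm) (distance of any of glue_tall, glue_medium, glue_short, roll_wide, roll_medium, roll_narrow, eraser, sharpener, scissors, stapler, marker from where it was at the start of the episode above 0.008 m).
It fails at once if the grasp point comes low over a stick or roll other than the two named (within 20 mm of its axis and less than 60 mm above its top) ((horizontal distance between the grasp point and glue_medium_top below 0.02 m and z of the grasp point in the frame of glue_medium_top below 0.06 m) or (horizontal distance between the grasp point and glue_short_top below 0.02 m and z of the grasp point in the frame of glue_short_top below 0.06 m) or (horizontal distance between the grasp point and roll_medium_top below 0.02 m and z of the grasp point in the frame of roll_medium_top below 0.06 m) or (horizontal distance between the grasp point and roll_narrow_top below 0.02 m and z of the grasp point in the frame of roll_narrow_top below 0.06 m)).
It also fails if it takes over 54 s, if anything falls off the work surface, if the arm or the gripper's body presses on something with over 40 N, if the wrist force passes 120 N, or if a joint passes its speed limit or range.

### The arm

A 6-joint arm with a two-finger parallel gripper is mounted at the origin on the work surface. World frame = base frame: x ahead of the robot, y to its left, z up, the work surface at z = 0. Lengths are in mm, angles in degrees, forces in N, time in s.
With the tool pointing down it reaches from about 375 to 975 mm from the base axis. Payload 3.8 kg.
Tool frame: the origin (TCP) lies midway between the tips of the shut fingers; the grasp point (between the pads) lies 19 mm behind it (bot.grip_point_offset is the z of the grasp point in the tool frame, in mm); z points along the fingers, y is the direction in which the jaws open and shut (so a half turn about z gives the same grasp; the last joint's range is limited). The gripper opens to 88 mm and grips with 3 to 60 N. Pads are 18 mm wide; open, the fingers measure 123 mm over their backs; the gripper's body (75 mm by 187 mm) begins 45 mm behind the grasp point.
Start: joints at [-74.364, 15.12, 91.902, -0, 72.978, -2.114], TCP at [205.781, -642.863, 238.706] pointing down, gripper open.
Joint ranges: [-150.88, 150.88], [-54.13, 125.18], [17.81, 147.31], [-75.09, 255.09], [0, 152.58], [-146.25, 146.25]. Speed limits (degrees/s): [147.25, 147.25, 180, 180, 180, 180].

### API

Orientations are given as [roll, pitch, yaw] about the fixed x, y, z axes, in that order (R = Rz(yaw) Ry(pitch) Rx(roll)).
In Python, from bench import bot, camera, camera_info gives the robot as it stands.
- The arm moves only by the tool carry_out, never from a script. Its argument "plan" is one flat list of numbers, 7 for each row, row after row: the finger opening in mm, from 0 to 88.1, then the shift along the tool's x, y, z in mm, then the turn, a rotation vector about the tool's x, y, z in degrees. In form: [grip, x, y, z, wx, wy, wz, grip, x, y, z, wx, wy, wz, ...]. A call has 1 to 12 rows; each row is the pose to reach, as a shift and turn from the pose commanded when the call began, along the tool's axes at that moment; what a row does not reach only later rows make up. A row lasts 1/8 s, in which the tool goes at most 62.5 mm and 10.7 degrees, less where a joint would pass 70% of its speed; a pose out of reach is approached as far as the arm can. A call with a gripper value outside its range is refused whole. The fingers move at their own pace and stop on an object; "newtons" is the grip in N (left out, the last holds). Time passes only in rows, so rows that repeat a pose let the fingers close. It gives the time, the measured TCP pose, the force and the opening at its end, in the units of the state.
- bot.observe(): the state, without advancing time (a new reading comes with each control period).
- camera(name): name is "scene" or "top" or "wrist"; returns (picture, depth): 384x512x3 uint8, red, green, blue; 384x512 float32, mm along the optical axis (not along the pixel's ray), 0 where there is no reading.
- camera_info(name): a dict with "K" (3x3 intrinsics, pixels), "k1" (the pictures are not rectified: a ray, as slopes to the right and down, at radius r is drawn at 1 + k1 r^2 times it, then the intrinsics apply), "world_from_camera" (4x4, takes a point from camera to world coordinates); the wrist camera has in their place "tool_from_camera" (4x4, takes a point from camera to tool coordinates, whose origin is the TCP and whose axes are the flange's). Camera axes: x right, y down, z forward; pixel columns grow to the right and rows downward; lengths in mm; the calibration is good to about 2 mm. A picture is of the moment at which its call begins: read the wrist's pose just before it. camera_info takes no time and is no camera call.
- bot.job_done(): hands the job in, once; it reports no verdict.
The state is a dict: "clock": time; "qpos": joint angles; "joint_vel": joint speeds; "joint_torque": joint torques, N m; "tcp_pos": TCP position; "orientation": TCP orientation; "force": force on the tool from outside, world axes, zero at the start; "ft_torque": the same for the moment, N m; "gripper_width": opening from 0.0 (shut) to 1.0 (fully open).
Only numpy, scipy, OpenCV 4.12 (cv2) and the standard library are available. Lean on these libraries where they do the work, as an engineer would, in place of code of your own. Each camera call takes 0.05 s, during which the arm holds its last target. There are 200 camera calls.

## Working session

There is one attempt and no reset: what is moved stays moved. The work goes in short steps, Python scripts to look and compute and a tool call to move; the robot and the scene stay as the last step left them, time stands still between calls to the robot, and variables do not carry over. Pictures are saved under pics/ and viewed, about 8 in all and at most 12, crops included, and the job is handed in when it is done.

Besides the shell and the picture viewer there is one more tool, called after ">>>" as a command line: name --argument value ..., lists and objects as JSON in quotes. carry_out: Moves the arm, as the interface text tells. Its arguments: {"type":"object","properties":{"plan":{"type":"array","items":{"type":"number"}},"newtons":{"type":"number"}},"required":["plan"]}

```bash
mkdir -p pics
cat > h.py <<'E'
import numpy as np, cv2
from bench import bot, camera, camera_info
from scipy.spatial.transform import Rotation as R
def snap(n,f):
    im,d=camera(n); cv2.imwrite(f'pics/{f}.png',cv2.cvtColor(im,cv2.COLOR_RGB2BGR)); np.save(f'pics/{f}.npy',d); return im,d
def ray(n,u,v):
    c=camera_info(n);K=np.array(c['K'])
    xd=np.array([(u-K[0,2])/K[0,0],(v-K[1,2])/K[1,1]]);x=xd.copy()
    for _ in range(20): x=xd/(1+c['k1']*(x@x))
    return np.array([x[0],x[1],1.0])
def pt(n,u,v,z=None,depth=None):
    T=np.array(camera_info(n)['world_from_camera']);r=ray(n,u,v);o=T[:3,3];w=T[:3,:3]@r
    s=depth if z is None else (z-o[2])/w[2]
    return o+s*w
E
python3 - <<'E'
from h import *
s=bot.observe();print(s['clock'],s['tcp_pos'],s['orientation'],s['gripper_width'])
snap('top','top1');snap('scene','scene1')
a=camera_info('top');print(a)
E
```

```text
0.0 [ 205.56458946 -642.19836712  237.40369537] [-1.79873790e+02 -4.49236624e-03  1.77470706e+01] 0.9973075864119817
{'K': array([[434.84677916,   0.        , 259.45392674],
       [  0.        , 434.84677916, 185.86324859],
       [  0.        ,   0.        ,   1.        ]]), 'k1': 0.032687387344794656, 'world_from_camera': array([[-1.05149873e-02, -9.92698152e-01,  1.20165777e-01,
         5.13062998e+02],
       [-9.99760294e-01,  8.12895266e-03, -2.03291704e-02,
         1.42930490e+01],
       [ 1.92039079e-02, -1.20350733e-01, -9.92545672e-01,
         9.95863571e+02],
       [ 0.00000000e+00,  0.00000000e+00,  0.00000000e+00,
         1.00000000e+00]])}
```

View pics/top1.png

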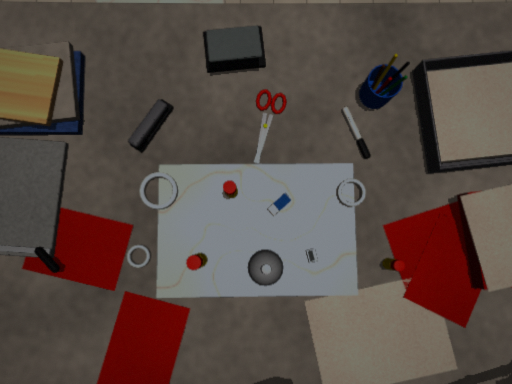

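View pics/scene1.png

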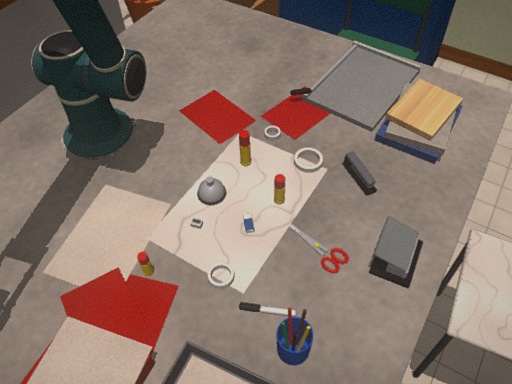

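The top view shows the bell at (265,268), and sticks at (230,188), (196,261) and (398,266). The rolls are at (158,190) largest, (351,193) and (138,256). The scene view suggests the stick at top-view (196,261) is the tallest. I'll measure them all next.

Run:
```python
from h import *
im=cv2.imread('pics/top1.png');d=np.load('pics/top1.npy')
b,g,r=[im[...,i].astype(int) for i in range(3)]
def comp(mask,u,v,w=30):
    m=np.zeros(mask.shape,np.uint8);m[v-w:v+w,u-w:u+w]=mask[v-w:v+w,u-w:u+w]
    n,l,st,c=cv2.connectedComponentsWithStats(m)
    i=min(range(1,n),key=lambda i:np.hypot(*(c[i]-[u,v]))-st[i][4]*0.01);return l==i
print('sticks')
for u,v in [(230,188),(196,261),(399,266)]:
    # points by depth: cap pixels = highest
    P=[(pt('top',x,y,depth=d[y,x])) for y in range(v-14,v+15) for x in range(u-14,u+15) if d[y,x]>0]
    P=np.array(P);zt=np.percentile(P[:,2],97);
    Q=P[P[:,2]>zt-8];print((u,v),'maxz',P[:,2].max().round(),zt.round(1),'cap',np.median(Q,0).round(1),'mid',((Q.min(0)+Q.max(0))/2).round(1),'ext',np.ptp(Q,axis=0).round(1),len(Q))
print('bell')
P=np.array([pt('top',x,y,depth=d[y,x]) for y in range(240,300) for x in range(235,297) if d[y,x]>0])
for lo,hi in [(55,75),(20,50)]:
    Q=P[(P[:,2]>lo)&(P[:,2]<hi)];print(lo,((Q.min(0)+Q.max(0))/2).round(1),np.ptp(Q,axis=0).round(1),np.median(Q[:,2]).round(1),len(Q))
print('rolls')
for u,v,w in [(158,190,30),(351,193,24),(138,256,20)]:
    P=np.array([pt('top',x,y,depth=d[y,x]) for y in range(v-w,v+w) for x in range(u-w,u+w) if d[y,x]>0])
    Q=P[(P[:,2]>11)&(P[:,2]<25)];print((u,v),((Q.min(0)+Q.max(0))/2).round(1),np.ptp(Q,axis=0).round(1),np.median(Q[:,2]).round(1),len(Q))
for n,u,v,z in [('stapler',168,103,50),('penpot',380,80,90),('red-marker?',48,258,20)]:
    print(n,pt('top',u,v,z=z).round(),d[v,u])
print('all heights >60 within area')
for v in range(0,384,24):
    print(v,[int(pt('top',u,v,depth=d[v,u])[2]) if d[v,u]>0 else None for u in range(0,512,32)])
```

```text
sticks
(230, 188) maxz 100.0 96.8 cap [622.2  59.3  95.6] mid [621.5  59.3  95.1] ext [26.9 25.   9.4] 139Traceback (most recent call last):
  File "<stdin>", line 11, in <module>
  File "h.py", line 12, in pt
    T=np.array(camera_info(n)['world_from_camera']);r=ray(n,u,v);o=T[:3,3];w=T[:3,:3]@r
               ~~~~~~~~~~~^^^
ValueError: time passes only in moves, steps and waits
```

```bash
cat > /tmp/ed.py <<'E'
s=open('h.py').read()
s=s.replace("def snap","import functools\n_ci=camera_info\n@functools.cache\ndef camera_info(n): return _ci(n)\ndef snap",1)
open('h.py','w').write(s)
E
python3 /tmp/ed.py
python3 - <<'E'
from h import *
d=np.load('pics/top1.npy')
def cloud(u,v,w): return np.array([pt('top',x,y,depth=d[y,x]) for y in range(v-w,v+w+1) for x in range(u-w,u+w+1) if d[y,x]>0])
def rep(n,Q): print(n,'mid',((Q.min(0)+Q.max(0))/2).round(1),'mean',Q.mean(0).round(1),'ext',np.ptp(Q,axis=0).round(1),'z',np.median(Q[:,2]).round(1),len(Q))
for u,v in [(230,188),(196,261),(399,266)]:
    P=cloud(u,v,14);zt=np.percentile(P[:,2],95);rep((u,v),P[P[:,2]>zt-8])
P=cloud(265,268,30)
for lo,hi in [(55,75),(20,50)]: rep(('bell',lo),P[(P[:,2]>lo)&(P[:,2]<hi)])
for u,v,w in [(158,190,30),(351,193,22),(138,256,18)]:
    P=cloud(u,v,w);rep((u,v),P[(P[:,2]>11)&(P[:,2]<25)])
for v in range(0,384,24):
    print(v,[int(pt('top',u,v,depth=d[v,u])[2]) if d[v,u]>0 else None for u in range(0,512,32)])
E
```

```text
(230, 188) mid [621.5  59.3  94. ] mean [621.5  59.   95.5] ext [26.9 25.  11.6] z 95.6 140
(196, 261) mid [468.2 128.  116.6] mean [468.2 128.4 117.7] ext [31.2 27.4 11.3] z 117.7 192
(399, 266) mid [ 454.5 -292.9   75.2] mean [ 454.9 -292.9   76.6] ext [22.8 24.2 10.3] z 76.8 118
('bell', 55) mid [450.3 -16.8  64. ] mean [450.3 -16.5  63.4] ext [18.9 21.2  7.9] z 63.3 82
('bell', 20) mid [449.8 -17.1  34.7] mean [450.3 -16.2  35.5] ext [71.6 68.4 29. ] z 36.4 753
(158, 190) mid [624.4 222.3  17.7] mean [624.4 222.6  17.5] ext [81.9 82.4 13.1] z 17.7 481
(351, 193) mid [ 617.2 -214.3   16.3] mean [ 616.8 -213.6   16.8] ext [62.1 63.9 10.4] z 16.8 294
(138, 256) mid [478.  263.4  16.3] mean [477.6 263.3  17.1] ext [47.9 49.6 10.4] z 17.5 224
0 [-751, -743, -748, -290, -291, -291, -284, -289, -744, -745, -761, -754, -743, -752, -746, -745]
24 [0, 2, -1, -2, 0, -2, -3, -2, -2, -2, -1, None, -1, -1, 0, 0]
48 [78, 55, 55, -1, -3, 0, -1, 71, 72, -3, -2, 0, -3, -2, -2, 1]
72 [75, 78, 55, -2, 0, 2, 2, -2, -1, -1, 1, 0, 91, 22, 40, 38]
96 [75, 76, 53, -1, -1, -1, 0, 0, 1, -1, 0, 1, 87, 2, 38, 37]
120 [56, 77, 43, 2, -1, 10, -2, 0, 0, -1, -1, 16, -1, -2, 36, 39]
144 [21, 20, 20, -3, -4, 1, -1, -1, 1, 0, 0, -1, -2, 0, 39, 38]
168 [19, 18, 14, 0, 0, 1, 1, 2, -1, 3, 4, 2, 0, 0, 54, 1]
192 [17, 18, 0, -2, 1, 0, -1, 0, 3, 1, 2, 0, 0, -3, -6, 50]
216 [20, 20, 0, -1, 1, 2, 4, 0, 0, -2, -3, -2, -1, -1, -1, 45]
240 [21, 21, 2, 2, 0, 2, 2, 2, 0, 0, 0, -1, 1, -1, -1, 50]
264 [1, -1, 0, 1, -2, 3, 120, 0, 37, 0, 2, -1, 17, 3, -1, 51]
288 [0, 0, 1, 3, 0, 0, 0, 3, 0, 2, 0, -2, -2, -1, 1, 33]
312 [2, 2, 0, 1, -1, 1, 0, 0, 0, 0, 0, -2, 0, 0, -1, 0]
336 [2, 3, -1, 2, 3, 0, 0, 0, -1, 0, -1, 3, 0, 0, -1, -2]
360 [0, 2, 0, 1, 6, 1, 0, 0, 3, 0, 0, 1, -2, -1, 0, -3]
```

Sizes and heights match: the tall stick is at (468,128) with its top at 118. The wide roll is at (624,222) and 82 mm across, and the bell top is at (450,-17) with z=64. Next I'll work out the shifts in tool axes.

```bash
cat >> h.py <<'E'
def shift(a,b,yaw=17.75):
    return R.from_euler('xyz',[180,0,yaw],degrees=True).inv().apply(np.array(b)-np.array(a)).round(1)
E
python3 - <<'E'
from h import *
A=[205.8,-642.9,238.7];B=[450,-17,200];G=[468,128,200];W=[624,222,200]
t=shift(A,B);print(t)
for f in [.03,.1,.19,.28,.37,.46,.55,.64,.73,.82,.91,.97]: print((t*f).round())
print(shift(B,G),shift(G,W))
E
```

```text
[ 423.4 -521.7   38.7]
[ 13. -16.   1.]
[ 42. -52.   4.]
[ 80. -99.   7.]
[ 119. -146.   11.]
[ 157. -193.   14.]
[ 195. -240.   18.]
[ 233. -287.   21.]
[ 271. -334.   25.]
[ 309. -381.   28.]
[ 347. -428.   32.]
[ 385. -475.   35.]
[ 411. -506.   38.]
[  61.3 -132.6   -0. ] [177.2 -42.   -0. ]
```

>>> carry_out --plan '[0, 13, -16, 1, 0, 0, 0, 0, 42, -52, 4, 0, 0, 0, 0, 80, -99, 7, 0, 0, 0, 0, 119, -146, 11, 0, 0, 0, 0, 157, -193, 14, 0, 0, 0, 0, 195, -240, 18, 0, 0, 0, 0, 233, -287, 21, 0, 0, 0, 0, 271, -334, 25, 0, 0, 0, 0, 309, -381, 28, 0, 0, 0, 0, 347, -428, 32, 0, 0, 0, 0, 385, -475, 35, 0, 0, 0, 0, 411, -506, 38, 0, 0, 0]'

```text
clock: 1.6
tcp_pos: [443.1, -33.2, 200.4]
orientation: [-180.0, -0.0, 17.9]
force: [-0.3, -0.9, -0.2]
gripper_width: 0.007
```

>>> carry_out --plan '[0, 6, -8, 1, 0, 0, 0, 0, 12, -16, 10, 0, 0, 0, 0, 12, -16, 40, 0, 0, 0, 0, 12, -16, 70, 0, 0, 0, 0, 12, -16, 90, 0, 0, 0, 0, 12, -16, 100, 0, 0, 0, 0, 12, -16, 100, 0, 0, 0, 0, 12, -16, 100, 0, 0, 0]'

```text
clock: 2.6
tcp_pos: [450.3, -17.2, 101.5]
orientation: [180.0, -0.1, 17.7]
force: [0.6, -0.1, -0.0]
gripper_width: 0.002
```

Run:
```python
from h import *
a,_=snap('scene','s2');b,_=snap('wrist','w2')
c=cv2.resize(a[120:248,130:300],(0,0),fx=2.3,fy=2.3)
c=cv2.resize(c,(400,300));b=cv2.resize(b,(400,300))
cv2.imwrite('pics/c2.png',np.hstack([c,b])[...,::-1])
```

```text
(no output)
```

View pics/c2.png

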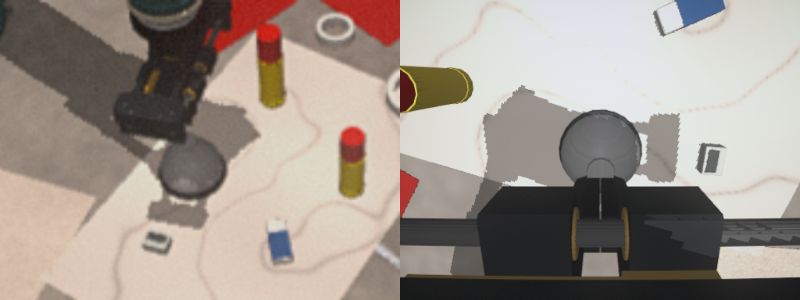

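The shut fingers sit centred over the plunger, at crop pixel (600,165) in the wrist view, with nothing else near. I'll descend and press.

>>> carry_out --plan '[0, 0, 0, 15, 0, 0, 0, 0, 0, 0, 28, 0, 0, 0, 0, 0, 0, 35, 0, 0, 0, 0, 0, 0, 38, 0, 0, 0, 0, 0, 0, 40, 0, 0, 0, 0, 0, 0, 41, 0, 0, 0, 0, 0, 0, 41, 0, 0, 0, 0, 0, 0, 41, 0, 0, 0]'

```text
clock: 3.7
tcp_pos: [449.6, -16.8, 60.0]
orientation: [180.0, -0.0, 17.7]
force: [-1.9, 0.8, 3.6]
gripper_width: 0.006
```

>>> carry_out --plan '[0, 0, 0, 1, 0, 0, 0, 0, 0, 0, 2, 0, 0, 0, 0, 0, 0, 2, 0, 0, 0, 0, 0, 0, 2, 0, 0, 0]'

```text
clock: 4.2
tcp_pos: [449.8, -16.8, 58.3]
orientation: [180.0, -0.0, 17.8]
force: [-3.9, 1.0, 6.9]
gripper_width: 0.0
```

>>> carry_out --plan '[0, 0, 0, 1, 0, 0, 0, 0, 0, 0, 1.5, 0, 0, 0, 0, 0, 0, 1.5, 0, 0, 0]'

```text
clock: 4.58
tcp_pos: [449.9, -16.8, 58.1]
orientation: [-180.0, 0.0, 17.8]
force: [-7.8, 0.5, 18.8]
gripper_width: 0.005
```

The force climbed to 19 N with no further travel, so the plunger is at its stop. Now I'll release it, rise, and cross to the tall stick.

>>> carry_out --plan '[0, 0, 0, -5, 0, 0, 0, 0, 0, 0, -20, 0, 0, 0, 0, 0, 0, -55, 0, 0, 0, 0, 0, 0, -100, 0, 0, 0, 0, 0, 0, -134, 0, 0, 0, 0, 0, 0, -144, 0, 0, 0, 0, 10, -22, -144, 0, 0, 0, 0, 25, -55, -144, 0, 0, 0, 0, 41, -88, -144, 0, 0, 0, 0, 54, -117, -144, 0, 0, 0, 0, 61, -133, -144, 0, 0, 0, 0, 61, -133, -144, 0, 0, 0]'

```text
clock: 6.08
tcp_pos: [466.6, 129.0, 199.4]
orientation: [180.0, 0.1, 17.9]
force: [-0.4, -0.3, 1.2]
gripper_width: 0.004
```

Run:
```python
from h import *
s=bot.observe();print(s['tcp_pos'],s['force'])
a,_=snap('top','t3');b,_=snap('wrist','w3')
c=cv2.resize(a[150:310,120:320],(400,300));b=cv2.resize(b,(400,300))
cv2.imwrite('pics/c3.png',np.hstack([c,b])[...,::-1])
```

```text
[466.63668718 128.99579503 199.37954692] [-0.41022201 -0.28732453  1.16533241]
```

View pics/c3.png

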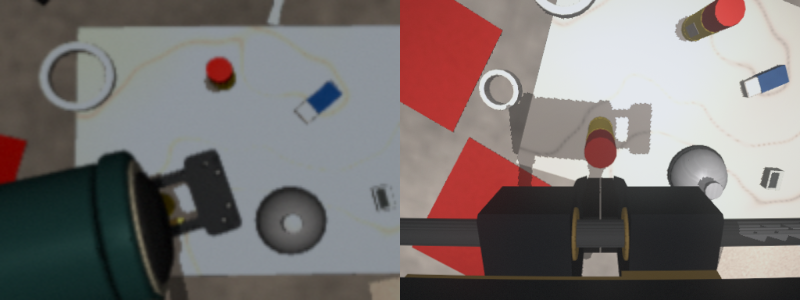

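The fingers line up with the tall stick's cap at crop pixel (600,150), and the bell plunger is back up. I'll lower the fingertips to about 25 mm above the cap and hold for more than 2 s.

>>> carry_out --plan '[0, 0, 0, 12, 0, 0, 0, 0, 0, 0, 30, 0, 0, 0, 0, 0, 0, 46, 0, 0, 0, 0, 0, 0, 54, 0, 0, 0, 0, 0, 0, 57, 0, 0, 0, 0, 0, 0, 57, 0, 0, 0, 0, 0, 0, 57, 0, 0, 0, 0, 0, 0, 57, 0, 0, 0, 0, 0, 0, 57, 0, 0, 0, 0, 0, 0, 57, 0, 0, 0, 0, 0, 0, 57, 0, 0, 0, 0, 0, 0, 57, 0, 0, 0]'

```text
clock: 7.68
tcp_pos: [467.0, 128.5, 143.2]
orientation: [180.0, 0.0, 17.7]
force: [0.2, 0.3, -0.2]
gripper_width: 0.004
```

>>> carry_out --plan '[0, 0, 0, 0, 0, 0, 0, 0, 0, 0, 0, 0, 0, 0, 0, 0, 0, 0, 0, 0, 0, 0, 0, 0, 0, 0, 0, 0, 0, 0, 0, 0, 0, 0, 0, 0, 0, 0, 0, 0, 0, 0, 0, 0, 0, 0, 0, 0, 0, 0, 0, 0, 0, 0, 0, 0, 0, 0, 0, 0, 0, 0, 0, 0, 0, 0, 0, 0, 0, 0, 0, 0, 0, 0, 0, 0, 0, 0, 0, 0, 0, 0, 0, 0]'

```text
clock: 9.18
tcp_pos: [467.1, 128.5, 143.2]
orientation: [180.0, -0.0, 17.7]
force: [0.4, -0.3, 0.5]
gripper_width: 0.005
```

>>> carry_out --plan '[0, 0, 0, -15, 0, 0, 0, 0, 0, 0, -45, 0, 0, 0, 0, 0, 0, -57, 0, 0, 0, 0, 20, -5, -57, 0, 0, 0, 0, 60, -14, -57, 0, 0, 0, 0, 105, -25, -57, 0, 0, 0, 0, 145, -34, -57, 0, 0, 0, 0, 168, -40, -57, 0, 0, 0, 0, 177, -42, -57, 0, 0, 0, 0, 177, -42, -57, 0, 0, 0]'

```text
clock: 10.42
tcp_pos: [622.6, 222.4, 199.9]
orientation: [180.0, 0.0, 17.8]
force: [-0.5, -0.5, 0.0]
gripper_width: 0.005
```

Run:
```python
from h import *
s=bot.observe();print(s['tcp_pos'],s['force'])
a,_=snap('scene','s4');b,_=snap('wrist','w4')
c=cv2.resize(a[80:240,200:400],(400,300));b=cv2.resize(b,(400,300))
cv2.imwrite('pics/c4.png',np.hstack([c,b])[...,::-1])
```

```text
[622.63949251 222.39814957 199.94097121] [-0.45691181 -0.51125683  0.03949386]
```

View pics/c4.png

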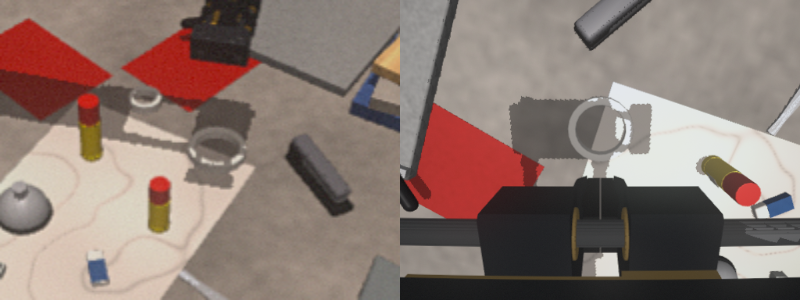

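The wide roll is centred ahead of the fingers at crop pixel (600,128), and both nearby sticks stand untouched. I'll lower to 25 mm above its rim and hold.

>>> carry_out --plan '[0, 0, 0, 15, 0, 0, 0, 0, 0, 0, 45, 0, 0, 0, 0, 0, 0, 80, 0, 0, 0, 0, 0, 0, 115, 0, 0, 0, 0, 0, 0, 140, 0, 0, 0, 0, 0, 0, 152, 0, 0, 0, 0, 0, 0, 157, 0, 0, 0, 0, 0, 0, 157, 0, 0, 0, 0, 0, 0, 157, 0, 0, 0, 0, 0, 0, 157, 0, 0, 0, 0, 0, 0, 157, 0, 0, 0, 0, 0, 0, 157, 0, 0, 0]'

```text
clock: 12.02
tcp_pos: [622.9, 222.5, 43.5]
orientation: [-180.0, -0.0, 17.8]
force: [0.5, 0.5, -0.2]
gripper_width: 0.005
```

>>> carry_out --plan '[0, 0, 0, 0, 0, 0, 0, 0, 0, 0, 0, 0, 0, 0, 0, 0, 0, 0, 0, 0, 0, 0, 0, 0, 0, 0, 0, 0, 0, 0, 0, 0, 0, 0, 0, 0, 0, 0, 0, 0, 0, 0, 0, 0, 0, 0, 0, 0, 0, 0, 0, 0, 0, 0, 0, 0, 0, 0, 0, 0, 0, 0, 0, 0, 0, 0, 0, 0, 0, 0, 0, 0, 0, 0, 0, 0, 0, 0, 0, 0, 0, 0, 0, 0]'

```text
clock: 13.52
tcp_pos: [622.8, 222.5, 43.2]
orientation: [-180.0, -0.0, 17.7]
force: [-0.3, 0.0, 0.4]
gripper_width: 0.003
```

Run:
```python
from h import *
s=bot.observe();print(s['clock'],s['tcp_pos'],s['force'])
a,_=snap('scene','s5');b,_=snap('wrist','w5')
c=cv2.resize(a[80:240,180:380],(400,300));b=cv2.resize(b,(400,300))
cv2.imwrite('pics/c5.png',np.hstack([c,b])[...,::-1])
```

```text
13.525 [622.833131   222.45524848  43.21999927] [-0.25598743  0.02713276  0.37767228]
```

View pics/c5.png

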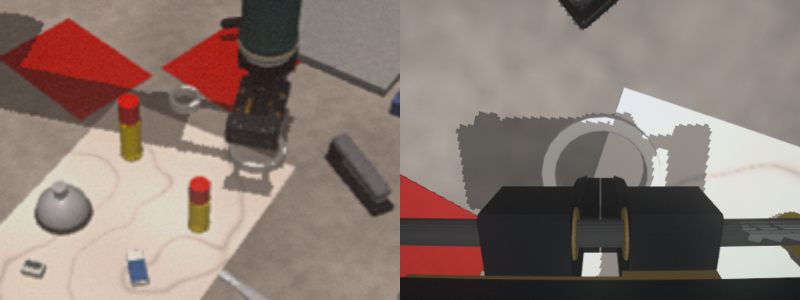

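The fingers point down over the middle of the wide roll (crop pixel (600,165)), nothing has moved, and the bell plunger is up. The hold over the roll has passed 2 s, so I'll hand in.

```bash
python3 -c "
from bench import bot
bot.job_done()"
```

```text
the job is handed in; nothing more can be done
```

I rang the bell, pointed at the tallest glue stick and then at the widest tape roll, and handed the job in still pointing at the roll. The simulator reports no verdict.

- **Bell:** I pressed the plunger to its stop, where the force rose to about 19 N with no further travel. It was up again in the later pictures.
- **Tallest glue stick:** I held the fingertips about 25 mm above its cap, about 1 mm off its axis, for a little over 2 s.
- **Widest tape roll:** I held the fingertips about 25 mm above its rim, about 1 mm off centre, for a little over 2 s and then stayed there.

The last checks showed the fingertips at [622.8, 222.5, 43.2] mm, against a measured roll centre of (624, 222) mm. The force was close to zero, and the clock stood at about 13.5 s of the 54 s allowed. In the last pictures nothing in view looked moved; they did not cover the short stick, the medium roll or the marker. No check failed or disagreed.

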